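# Set the drill vise against fence and stop

## Robot

A 7-joint arm with a two-finger parallel gripper is mounted at the origin on the work surface. World frame = base frame: x ahead of the robot, y to its left, z up, the work surface at z = 0. Lengths are in m, angles in rad, forces in N, time in s.
With the tool pointing down it reaches from about 0.35 to 0.9 m from the base axis. Payload 19.9 kg.
Tool frame: the origin (TCP) lies at the very end of the fingers, on their centre line; the grasp point (between the pads) lies 19 mm behind it (ctrl.grip_point_offset is the distance from the TCP to the grasp point, in m); z points along the fingers, y is the line along which they close (so a half turn about z gives the same grasp; the last joint's range is limited). The gripper opens to 85 mm and grips with 20 to 120 N. Pads are 22 mm wide; open, the fingers measure 114 mm over their backs; the gripper's body (76 mm by 85 mm) begins 54 mm behind the grasp point. The pads swing forward as they close: fully open they stand 13 mm farther back than shut.
Start: joints at [-1.159, 0.417, -0.01, 1.614, 0.005, 1.111, -0.053], TCP at [0.273, 0.562, 0.231] pointing down, gripper open.
Joint ranges: [-2.81, 2.81], [-0.39, 2.02], [-1.27, 1.25], [0.06, 2.57], [-1.19, 4.33], [0.19, 2], [-2.82, 2.82]. Speed limits (rad/s): [1.89, 1.89, 2.39, 2.39, 3.01, 3.01, 3.01].

## Interface

Orientations are given as a unit quaternion [w, x, y, z].
In Python, from station import state, grab_frame, order, ctrl gives the robot as it stands.
- The arm moves only by the tool move_arm, never from a script. Its argument "targets" is a list that holds one entry, the list of rows, each a list of 7 numbers: the finger opening in m, from 0 to 0.0854, then the shift along the tool's x, y, z in m, then the turn, a rotation vector about the tool's x, y, z in degrees. In form: [[[fingers, dx, dy, dz, rx, ry, rz], ...]]. A call has 1 to 5 rows; each row shifts and turns the commanded pose from where the row before left it, along the tool's axes as they then stand; what a row does not reach is not made up. A row lasts 1/10 s, in which the tool goes at most 50 mm and 8.59 degrees, less where a joint would pass 70% of its speed; a pose out of reach is approached as far as the arm can. A call is refused whole if a number of a shift passes 0.05 or a number of a turn 8.59, either way. A call with a gripper value outside its range is refused whole. The fingers move at their own pace and stop on an object; the grip force is fixed at half the most. Time passes only in rows, so rows that do not move let the fingers close. It gives the time, the measured TCP pose, the force, the opening and the grip force at its end, in the units of the state.
- state(): the state, without advancing time (a new reading comes with each control period).
- grab_frame(name): name is "scene" or "side" or "wrist"; returns a dict with "pixels" (480x640x3 uint8, red, green, blue), "range_z" (480x640 float32, m along the optical axis (not along the pixel's ray), 0 where there is no reading), "fx", "fy", "cx", "cy" (pixels), "origin" and "orientation" of the camera in the world; the wrist camera has in their place "mount" (4x4, takes a point from camera to tool coordinates, whose origin is the TCP and whose axes are the flange's). Camera axes: x right, y down, z forward; pixel columns grow to the right and rows downward; lengths in m; the calibration is good to about 2 mm. A picture is of the moment at which its call begins: read the wrist's pose just before it.
- order.job_done(): hands the job in; it is judged then, once.
The state is a dict: "clock": time; "joint_pos": joint angles; "qd": joint speeds; "joint_efforts": joint torques, N m; "position": TCP position; "eef_rot": TCP orientation; "force": force on the tool from outside, world axes, zero at the start; "ft_torque": the same for the moment, N m; "grip_width": opening from 0.0 (shut) to 1.0 (fully open); "finger_force": force on a finger pad.
Only numpy, scipy, OpenCV 4.12 (cv2) and the standard library are available. Lean on these libraries where they do the work, as an engineer would, in place of code of your own. Each camera call takes 0.05 s, during which the arm holds its last target. There are 200 camera calls.

## Task

Push the blue drill vise gently across the plywood drilling board until its long far side lies flat along the aluminium fence and its end is up against the grey stop with the red knob (not the one with the black knob). Only push it with the fingers: do not lift, carry or tip it, and leave everything else on the bench as it stands. Finish with the hand clear.

Things in the scene. Friction and masses are not known exactly. Their poses are not given: they have to be found in the camera images.
- board: Fixed plywood drilling board, 260 mm (x) by 540 mm (y), 18 mm thick; its top is 18 mm above the bench. Origin at the centre of its underside; x points away from the robot across the board to the fence, y runs along the fence, z up. Its place and its yaw (up to 10 degrees) vary.
- fence (a point): Fixed aluminium fence along the board's whole far edge: a bar 25 mm thick, 45 mm high above the board's top. The point lies mid-length on its face towards the robot, at the level of the board's top (105 mm along the board's x from its origin); axes as the board's.
- stop_red: The stop wanted: grey block 60 mm (x) by 40 mm (y, along the fence), 36 mm high, with a round red knob (38 mm across, 16 mm high) on top. Fixed on the board, touching the fence face, near either end of the fence. Origin at the centre of its underside, on the board's top; axes as the board's. Its stopping faces are at y = +20 and -20 mm.
- stop_black: The other stop, the same but with a black knob, fixed near the other end of the fence. Not wanted. Same origin and axes.
- vise: Blue drill vise, about 0.65 kg, loose on the board between the stops. Its outline is its base block: 90 mm (x) by 150 mm (y), 30 mm high, upright sides; jaws and a brass bracket on it reach 64 mm up. Origin at the centre of its underside; x points roughly to the fence, y along its length. Starts up to 15 degrees askew, 50 to 95 mm short of the fence. Slides under 2 to 6 N.
- oil: Yellow plastic oil bottle with red cap, 48 mm across, 110 mm tall, standing on one front corner of the board. Origin at its base centre. A bystander.
- jar: Glass jar with steel lid, 56 mm across, 70 mm tall, standing on the other front corner of the board. Origin at its base centre. A bystander.
- mug: Blue ceramic mug, 82 mm across, 95 mm tall, on the bench. A bystander.
- offcut: Pale wood offcut 120 x 45 x 35 mm on the bench. A bystander.
- spray: Red and white spray can, 60 mm across, 180 mm tall, on the bench. A bystander.

How it is judged:
At the end, for the whole second after the job is handed in: The vise stands flat on the board at rest, its far side along the fence (middle of that side within 4 mm of the fence, parallel within 2 degrees) and its end within 4 mm of the near face of the red-knobbed stop (x of vise in the frame of board between 0.056 and 0.065 m and angle between the y axis of vise and the y axis of board, either way round below 0.035 rad and (y of vise in the frame of stop_red between 0.09 and 0.099 m or y of vise in the frame of stop_red between -0.099 and -0.09 m) and height (world z) of vise below 0.022 m and angle between vise's own z axis and vertical below 0.05 rad and linear speed of vise below 0.01 m/s); the robot touches nothing.
It fails at once if the vise is lifted or carried (more than 10 mm above the board) (height (world z) of vise above 0.028 m).
It fails at once if the vise is tipped (more than about 8 degrees) (angle between vise's own z axis and vertical above 0.14 rad).
It fails at once if the vise is pushed roughly (fingers press on it with more than 60 N) (contact force between the fingers and vise above 60 N).
It fails at once if a bystander is disturbed (moved more than 25 mm) (distance of any of oil, jar, mug, offcut, spray from where it was at the start of the episode above 0.025 m).
It also fails if it takes over 58 s, if anything falls off the work surface, if the arm or the gripper's body presses on something with over 40 N, if the wrist force passes 120 N, or if a joint passes its speed limit or range.

## Working session

There is one attempt and no reset: what is moved stays moved. The work goes in short steps, Python scripts to look and compute and a tool call to move; the robot and the scene stay as the last step left them, time stands still between calls to the robot, and variables do not carry over. Pictures are saved under pics/ and viewed, at most 10 in all, crops included, and the job is handed in when it is done.

Besides the shell and the picture viewer there is one more tool, called after "Request:" by a JSON object that holds its "name" and its "arguments", one argument or row to a line. move_arm: Moves the arm, as the interface text tells. Its arguments: {"type":"object","properties":{"targets":{"type":"array","items":{"type":"array","items":{"type":"array","items":{"type":"number"}}}}},"required":["targets"]}

```bash
mkdir -p pics
cat > h.py <<'E'
import numpy as np, cv2
from scipy.spatial.transform import Rotation as R
from station import state, grab_frame, order, ctrl
def rot(q): return R.from_quat([q[1],q[2],q[3],q[0]]).as_matrix()
def cloud(f):
    z=f["range_z"]; v,u=np.mgrid[:480,:640]
    p=np.stack([(u-f["cx"])/f["fx"]*z,(v-f["cy"])/f["fy"]*z,z],-1)
    w=p@rot(f["orientation"]).T+np.array(f["origin"]); w[z==0]=np.nan
    return w
E
python3 - <<'E'
from h import *
a=grab_frame("scene");b=grab_frame("side")
np.savez("f0.npz",A=cloud(a),B=cloud(b),a=a["pixels"],b=b["pixels"])
cv2.imwrite("pics/s0.png",a["pixels"][...,::-1]);cv2.imwrite("pics/d0.png",b["pixels"][...,::-1])
print(a["origin"],b["origin"]);s=state();print(s)
E
```

```text
[ 1.49021837 -0.31173632  0.85032131] [-0.04383014 -0.70775822  0.72201313]
{'clock': 0.1, 'joint_pos': array([-1.15951279,  0.41790811, -0.01028183,  1.61410307,  0.00473016,
        1.11071119, -0.0529669 ]), 'qd': array([-4.26300331e-04, -2.22290310e-03,  3.71493409e-04, -5.68872238e-04,
        3.06384464e-04, -1.15031777e-03,  7.70151978e-05]), 'joint_efforts': array([ 2.06276651e-03, -8.65820289e+01,  6.81311600e-01, -4.35635018e+01,
        1.94226141e-02,  4.92099876e-03, -5.61906677e-05]), 'position': array([0.27330983, 0.56172795, 0.23073138]), 'eef_rot': array([-6.42952865e-05,  2.24445698e-01,  9.74486440e-01, -5.50049399e-04]), 'force': array([ 0.64764588, -0.21479143,  0.19946971]), 'ft_torque': array([-0.03135001, -0.04481467, -0.00656023]), 'finger_force': 0.0, 'grip_width': 1.0038878749071736}
```

View pics/s0.png

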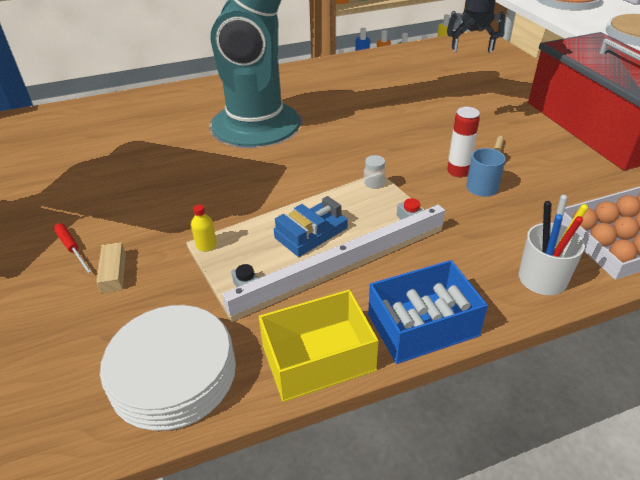

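View pics/d0.png

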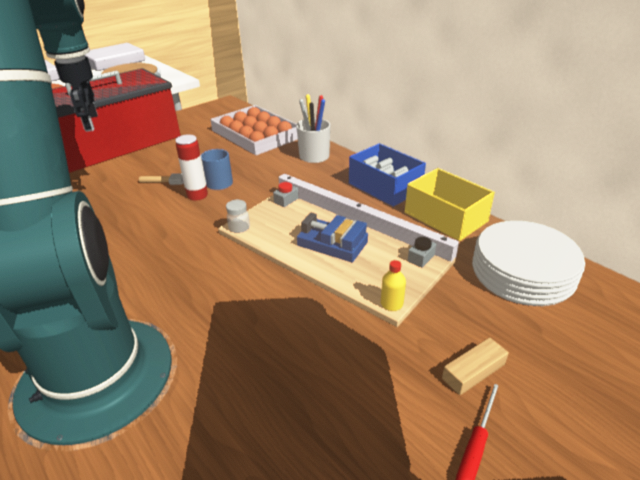

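The scene view shows the vise at about (312,226), the red knob at (411,205), the black knob at (245,272), the oil bottle at (203,232) and the jar at (375,172). The side view has the vise at (335,237) and the red knob at (285,187). The red stop is therefore on the robot's left (+y). Next I'll measure these.

```bash
cat >> h.py <<'E'
def blobs(P,img,box):
    # returns dict of point sets by colour inside a world box
    hsv=cv2.cvtColor(img,cv2.COLOR_RGB2HSV).astype(int);h,s,v=hsv[...,0],hsv[...,1],hsv[...,2]
    x,y,z=P[...,0],P[...,1],P[...,2]
    with np.errstate(invalid="ignore"):
        inb=(x>box[0])&(x<box[1])&(y>box[2])&(y<box[3])
        return dict(red=P[inb&((h<6)|(h>174))&(s>150)&(z>.055)&(z<.08)],
          black=P[inb&(v<60)&(z>.06)&(z<.08)],
          blue=P[inb&(h>100)&(h<125)&(s>120)&(z>.02)&(z<.1)],
          yellow=P[inb&(h>22)&(h<33)&(s>200)&(z>.03)],
          grey=P[inb&(s<60)&(z>.055)&(z<.068)],
          wood=P[inb&(abs(z-.018)<.004)&(h>8)&(h<30)])
E
python3 - <<'E'
from h import *
d=np.load("f0.npz")
A,B=d["A"],d["B"]
for n,P,pts in(("scene",A,dict(vise=(312,230),red=(411,205),black=(245,272),oil=(203,235),jar=(375,163),spray=(465,120),mug=(487,170),fenceL=(235,298),fenceR=(436,214),board=(220,255))),("side",B,dict(vise=(335,237),red=(285,187),black=(423,243),oil=(393,290),jar=(236,208),fenceL=(440,240),fenceR=(290,182),board=(330,270)))):
    for k,(u,v) in pts.items(): print(n,k,P[v,u].round(3))
for n,P,im in(("scene",A,d["a"]),("side",B,d["b"])):
    D=blobs(P,im,(.3,.95,-.45,.4))
    for k,p in D.items():
        if len(p)>5: print(n,k,len(p),p.mean(0).round(4),p.min(0).round(3),p.max(0).round(3))
E
```

```text
scene vise [ 0.612 -0.027  0.054]
scene red [0.631 0.209 0.071]
scene black [ 0.7   -0.201  0.069]
scene oil [ 0.553 -0.259  0.066]
scene jar [0.463 0.194 0.086]
scene spray [0.485 0.425 0.169]
scene mug [0.586 0.439 0.081]
scene fenceL [ 0.752 -0.235  0.058]
scene fenceR [0.671 0.253 0.061]
scene board [ 0.574 -0.233  0.016]
side vise [ 0.561 -0.051  0.063]
side red [0.612 0.202 0.069]
side black [ 0.681 -0.213  0.073]
side oil [ 0.513 -0.273  0.076]
side jar [0.441 0.177 0.089]
side fenceL [ 0.731 -0.224  0.062]
side fenceR [0.647 0.225 0.061]
side board [ 0.508 -0.092  0.019]
scene red 176 [0.6249 0.2137 0.066 ] [0.603 0.198 0.056] [0.64  0.233 0.071]
scene black 230 [ 0.6931 -0.1767  0.0673] [ 0.577 -0.219  0.06 ] [0.877 0.387 0.079]
scene blue 4947 [0.7665 0.0501 0.0589] [ 0.513 -0.103  0.02 ] [0.95 0.39 0.1 ]
scene yellow 3355 [ 0.8011 -0.1398  0.0653] [ 0.523 -0.278  0.03 ] [ 0.95 -0.03  0.11]
scene grey 8959 [ 0.8113 -0.1616  0.0634] [ 0.429 -0.45   0.055] [0.95  0.4   0.068]
scene wood 7686 [ 0.5787 -0.049   0.0164] [ 0.42  -0.449  0.014] [0.948 0.39  0.022]
side red 110 [0.6153 0.2068 0.0665] [0.602 0.193 0.055] [0.633 0.228 0.073]
side blue 1056 [0.777  0.0218 0.0727] [ 0.543 -0.107  0.032] [0.95  0.381 0.1  ]
side grey 2751 [ 0.7263 -0.0489  0.062 ] [ 0.425 -0.45   0.055] [0.95  0.4   0.068]
side wood 9857 [ 0.5695 -0.0605  0.0179] [ 0.408 -0.45   0.014] [0.95  0.395 0.022]
```

```bash
cat >> h.py <<'E'
def rect(p):
    return cv2.minAreaRect(p[:,:2].astype(np.float32)*1000)
E
python3 - <<'E'
from h import *
d=np.load("f0.npz")
for n,P,im in(("scene",d["A"],d["a"]),("side",d["B"],d["b"])):
    hsv=cv2.cvtColor(im,cv2.COLOR_RGB2HSV).astype(int);h,s,v=[hsv[...,i] for i in range(3)]
    x,y,z=np.moveaxis(P,-1,0)
    with np.errstate(invalid="ignore"):
        t=(z>.058)&(z<.068)&(s<70)&(abs(x-(.711-.17*y))<.04)&(abs(y)<.28)
        F=P[t]
        print(n,"fence top",len(F),F[:,2].mean().round(4),rect(F))
        ys=F[:,1]; 
        for q in(.0,):
            near=[];far=[]
            for yc in np.arange(-.2,.21,.02):
                w=F[abs(ys-yc)<.01]
                if len(w)>5: near.append((yc,*np.percentile(w[:,0],[3,97])))
            near=np.array(near);print(np.polyfit(near[:,0],near[:,1],1),np.polyfit(near[:,0],near[:,2],1))
        for k,m in(("red",((h<6)|(h>174))&(s>150)&(z>.068)&(z<.075)&(abs(y-.21)<.05)&(abs(x-.62)<.05)),("black",(v<60)&(z>.065)&(z<.078)&(abs(y+.2)<.05)&(abs(x-.69)<.05))):
            p=P[m]; print(k,len(p),p.mean(0).round(4),cv2.minEnclosingCircle(p[:,:2].astype(np.float32)*1000))
        bl=(h>100)&(h<125)&(s>120)&(x<.69)&(abs(y)<.15)
        for lo,hi in((.02,.044),(.044,.054),(.02,.09)):
            p=P[bl&(z>lo)&(z<hi)]; print("vise",lo,hi,len(p),p.mean(0).round(4),rect(p))
        p=P[(abs(y-.19)<.05)&(abs(x-.455)<.05)&(z>.03)];print("jar",p.mean(0),p.min(0),p.max(0))
        p=P[(abs(y+.26)<.05)&(abs(x-.54)<.06)&(z>.03)];print("oil",p.mean(0),p.min(0),p.max(0))
for n,k in(("a",(180,150,460,320)),("b",(190,160,480,330))):
    pass
a=d["a"][150:320,180:460];b=d["b"][160:330,190:470]
cv2.imwrite("pics/c0.png",cv2.resize(np.vstack([a,b]),None,fx=1.75,fy=1.75,interpolation=cv2.INTER_CUBIC)[...,::-1])
E
```

```text
scene fence top 2261 0.0612 ((696.0762939453125, -5.411285400390625), (71.49200439453125, 572.382568359375), 13.046055793762207)
[-0.15527941  0.68715608] [-0.17335404  0.71446728]
red 64 [0.6228 0.2155 0.0692] ((623.263916015625, 216.35504150390625), 17.844749450683594)
black 176 [ 0.6951 -0.2022  0.0681] ((694.9617309570312, -200.1197509765625), 20.18389320373535)
vise 0.02 0.044 583 [ 0.6141 -0.0298  0.0335] ((581.1337890625, -19.652130126953125), (93.03801727294922, 149.80609130859375), 20.643566131591797)
vise 0.044 0.054 507 [ 0.5984 -0.0123  0.0469] ((582.2647094726562, -19.310279846191406), (92.05721282958984, 151.39251708984375), 20.982851028442383)
vise 0.02 0.09 1887 [ 0.6041 -0.0346  0.0533] ((581.3843383789062, -19.566696166992188), (93.56717681884766, 151.56515502929688), 20.64356803894043)
jar [0.46438701 0.19317528 0.06550543] [0.42794709 0.16981767 0.03037707] [0.48379021 0.22395086 0.09036372]
oil [ 0.54393096 -0.25590994  0.07814886] [ 0.51675748 -0.2787956   0.03001984] [ 0.55756196 -0.23137243  0.12857518]
side fence top 1394 0.0626 ((697.22802734375, -8.52294921
[... 257 characters left out ...]
2 0.044 4 [ 0.6315 -0.0813  0.0425] ((628.6761474609375, -82.319580078125), (18.624814987182617, 0.4765348434448242), 20.4907283782959)
vise 0.044 0.054 44 [ 0.6051 -0.0901  0.0472] ((602.7662353515625, -90.927734375), (80.22505950927734, 4.991564750671387), 22.684707641601562)
vise 0.02 0.09 386 [ 0.5917 -0.0621  0.0738] ((589.0663452148438, -54.99826431274414), (80.11190032958984, 81.66810607910156), 20.837970733642578)
jar [0.44523332 0.1836914  0.06639232] [0.42284168 0.16625839 0.03000534] [0.4752317  0.2197011  0.09075087]
oil [ 0.51899228 -0.26665265  0.08016803] [ 0.5035575  -0.28327276  0.03001115] [ 0.5468599  -0.23664438  0.13049143]<stdin>:18: RuntimeWarning: Mean of empty slice.
```

View pics/c0.png

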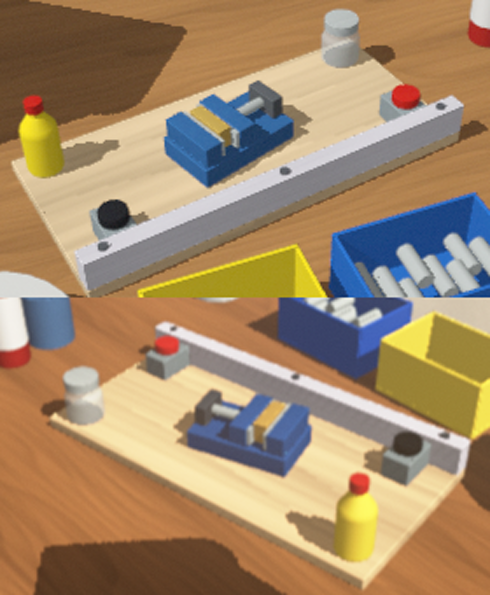

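```bash
cat >> h.py <<'E'
def goal(x,y,z,ang):
    """turn about tool z (deg), then shift in the turned tool axes; ang=world angle of tool y"""
    s=state(); M=rot(s["eef_rot"]); a=np.degrees(np.arctan2(M[1,1],M[0,1]))
    t=-((ang-a+180)%360-180)
    c,sn=np.cos(np.radians(ang)),np.sin(np.radians(ang))
    Y=np.array([c,sn,0]);Z=np.array([0,0,-1]);X=np.cross(Y,Z)
    d=np.array([x,y,z])-s["position"]
    print("at",s["position"].round(4),"ang",a.round(2),"tilt",M[2,2].round(5),"turn",round(t,2),"shift mm",(1000*np.array([X@d,Y@d,Z@d])).round(1),"F",s["force"].round(1),"t",s["clock"])
TH=np.radians(9.87)
def b2w(u,w): return u*np.cos(TH)-w*np.sin(TH),u*np.sin(TH)+w*np.cos(TH)
def w2b(x,y): return x*np.cos(TH)+y*np.sin(TH),-x*np.sin(TH)+y*np.cos(TH)
E
python3 -c "
from h import *
goal(.513,-.045,.231,110.7)"
```

```text
at [0.2733 0.5617 0.2307] ang 64.06 tilt -1.0 turn -46.64 shift mm [-9.800e+00 -6.523e+02 -3.000e-01] F [ 0.6 -0.2  0.2] t 0.1
```

Request:
{"name": "move_arm", "arguments": {
  "targets": [
    [[0.07,0,0,0,0,0,-8],[0.07,0,0,0,0,0,-8],[0.07,0,0,0,0,0,-8],[0.07,0,0,0,0,0,-8],[0.07,0,0,0,0,0,-8]]
  ]
}}

```text
clock: 0.6
position: [0.2734, 0.5618, 0.2309]
eef_rot: [-0.0, -0.125, 0.992, -0.0]
force: [-0.1, 0.1, -0.1]
grip_width: 0.821
finger_force: 0.0
```

Request:
{"name": "move_arm", "arguments": {
  "targets": [
    [[0.07,0,0,0,0,0,-6.6],[0.07,0,-0.04,0,0,0,0],[0.07,0,-0.05,0,0,0,0],[0.07,0,-0.05,0,0,0,0],[0.07,0,-0.05,0,0,0,0]]
  ]
}}

```text
clock: 1.1
position: [0.3407, 0.3821, 0.231]
eef_rot: [-0.0, -0.179, 0.984, -0.0]
force: [1.3, 0.2, 0.4]
grip_width: 0.824
finger_force: 0.0
```

Request:
{"name": "move_arm", "arguments": {
  "targets": [
    [[0.07,0,-0.05,0,0,0,0],[0.07,0,-0.05,0,0,0,0],[0.07,0,-0.05,0,0,0,0],[0.07,0,-0.05,0,0,0,0],[0.07,0,-0.05,0,0,0,0]]
  ]
}}

```text
clock: 1.6
position: [0.4288, 0.1483, 0.2314]
eef_rot: [0.0, -0.179, 0.984, 0.0]
force: [1.3, 0.4, 0.1]
grip_width: 0.823
finger_force: 0.0
```

```bash
python3 -c "
from h import *
goal(.513,-.045,.026,110.7)"
```

```text
at [0.4288 0.1483 0.2314] ang 110.67 tilt -1.0 turn -0.03 shift mm [ -10.4 -210.5  205.4] F [1.3 0.4 0.1] t 1.6
```

Request:
{"name": "move_arm", "arguments": {
  "targets": [
    [[0.07,0,-0.05,0,0,0,0],[0.07,0,-0.05,0,0,0,0],[0.07,0,-0.05,0,0,0,0],[0.07,0,-0.05,0,0,0,0],[0.07,0,-0.01,0,0,0,0]]
  ]
}}

```text
clock: 2.1
position: [0.5034, -0.0516, 0.2312]
eef_rot: [-0.0, -0.176, 0.984, -0.001]
force: [0.5, 1.6, 0.5]
grip_width: 0.823
finger_force: 0.0
```

Request:
{"name": "move_arm", "arguments": {
  "targets": [
    [[0.07,0,0,0.04,0,0,0],[0.07,0,0,0.04,0,0,0],[0.07,0,0,0.03,0,0,0],[0.07,0,0,0,0,0,0]]
  ]
}}

```text
clock: 2.5
position: [0.5005, -0.046, 0.1181]
eef_rot: [-0.003, -0.179, 0.984, 0.0]
force: [0.3, 0.2, 0.5]
grip_width: 0.819
finger_force: 0.0
```

```bash
python3 -c "
from h import *
goal(.513,-.045,.026,110.7)
f=grab_frame('scene')['pixels'];g=grab_frame('side')['pixels']
cv2.imwrite('pics/c1.png',cv2.resize(np.vstack([f[100:320,180:460],g[80:330,190:470]]),None,fx=1.27,fy=1.27)[...,::-1])"
```

```text
at [ 0.5005 -0.046   0.1181] ang 110.67 tilt -0.99998 turn -0.03 shift mm [-12.1  -3.5  92.1] F [0.3 0.2 0.5] t 2.5
```

View pics/c1.png

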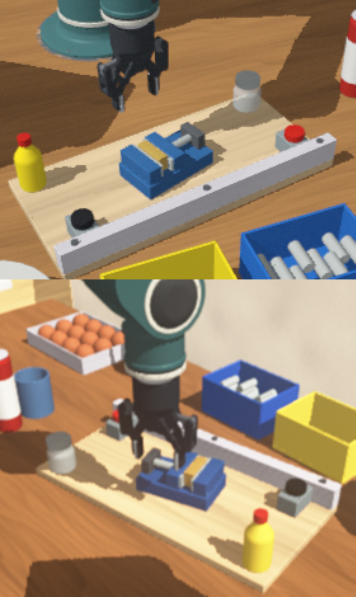

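The open hand hangs behind the vise's near side, with both fingers along its length; scene crop ≈ (130,85), side crop ≈ (165,440). I'll lower it and then feel for contact.

Request:
{"name": "move_arm", "arguments": {
  "targets": [
    [[0.07,0,0,0.04,0,0,0],[0.07,0,0,0.03,0,0,0],[0.07,0,0,0.015,0,0,0],[0.07,0,0,0.007,0,0,0],[0.07,0,0,0,0,0,0]]
  ]
}}

```text
clock: 3.1
position: [0.5034, -0.0462, 0.0301]
eef_rot: [0.0, -0.179, 0.984, -0.0]
force: [-0.5, -0.3, -0.6]
grip_width: 0.818
finger_force: 0.0
```

Request:
{"name": "move_arm", "arguments": {
  "targets": [
    [[0.07,-0.008,0,0,0,0,0],[0.07,-0.007,0,0,0,0,0],[0.07,-0.005,0,0,0,0,0]]
  ]
}}

```text
clock: 3.4
position: [0.523, -0.0387, 0.0303]
eef_rot: [0.001, -0.18, 0.984, -0.0]
force: [0.5, 0.5, -0.5]
grip_width: 0.819
finger_force: 0.0
```

Request:
{"name": "move_arm", "arguments": {
  "targets": [
    [[0.07,-0.004,0,0,0,0,0],[0.07,-0.004,0,0,0,0,0]]
  ]
}}

```text
clock: 3.6
position: [0.5288, -0.0365, 0.0294]
eef_rot: [-0.0, -0.179, 0.984, -0.0]
force: [-4.5, -1.2, 3.4]
grip_width: 0.822
finger_force: 2.5
```

```bash
python3 -c "
from h import *
goal(.513,-.045,.026,100)"
```

```text
at [ 0.5288 -0.0365  0.0294] ang 110.65 tilt -1.0 turn 10.65 shift mm [17.  -5.7  3.4] F [-4.5 -1.2  3.4] t 3.6
```

Request:
{"name": "move_arm", "arguments": {
  "targets": [
    [[0.07,-0.003,0,0,0,0,0.8],[0.07,-0.003,0,0,0,0,0.8],[0.07,-0.003,0,0,0,0,0.8],[0.07,-0.003,0,0,0,0,0.8],[0.07,-0.003,0,0,0,0,0.8]]
  ]
}}

```text
clock: 4.1
position: [0.5433, -0.0313, 0.0293]
eef_rot: [-0.0, -0.144, 0.99, -0.0]
force: [-3.8, -0.6, 0.2]
grip_width: 0.824
finger_force: 1.7
```

Request:
{"name": "move_arm", "arguments": {
  "targets": [
    [[0.07,-0.003,0,0,0,0,0.8],[0.07,-0.003,0,0,0,0,0.8],[0.07,-0.003,0,0,0,0,0.8],[0.07,-0.003,0,0,0,0,0.8],[0.07,-0.003,0,0,0,0,0.8]]
  ]
}}

```text
clock: 4.6
position: [0.5579, -0.0275, 0.0293]
eef_rot: [0.0, -0.11, 0.994, -0.0]
force: [-2.8, 0.7, -0.0]
grip_width: 0.819
finger_force: 1.4
```

Request:
{"name": "move_arm", "arguments": {
  "targets": [
    [[0.07,-0.003,0,0,0,0,0.8],[0.07,-0.003,0,0,0,0,0.8],[0.07,-0.003,0,0,0,0,0.8],[0.07,-0.003,0,0,0,0,0.4],[0.07,-0.003,0,0,0,0,0]]
  ]
}}

```text
clock: 5.1
position: [0.5725, -0.0247, 0.0293]
eef_rot: [0.0, -0.086, 0.996, -0.0]
force: [-2.8, -0.3, -0.4]
grip_width: 0.821
finger_force: 1.4
```

```bash
python3 -c "
from h import *
goal(*b2w(.576,-.12),.03,99.87);print(w2b(*state()['position'][:2]))"
```

```text
at [ 0.5725 -0.0247  0.0293] ang 99.83 tilt -1.0 turn -0.04 shift mm [-16.2   2.5  -0.7] F [-2.8 -0.3 -0.4] t 5.1
(np.float64(0.5598195550113756), np.float64(-0.12248815039727665))
```

Request:
{"name": "move_arm", "arguments": {
  "targets": [
    [[0.07,-0.003,0,0,0,0,0],[0.07,-0.003,0,0,0,0,0],[0.07,-0.003,0,0,0,0,0],[0.07,-0.002,0,0,0,0,0]]
  ]
}}

```text
clock: 5.5
position: [0.5834, -0.0227, 0.0293]
eef_rot: [0.0, -0.086, 0.996, -0.0]
force: [-3.6, -0.1, 0.9]
grip_width: 0.818
finger_force: 1.6
```

Request:
{"name": "move_arm", "arguments": {
  "targets": [
    [[0.07,-0.002,0,0,0,0,0],[0.07,-0.001,0,0,0,0,0],[0.07,0,0,0,0,0,0]]
  ]
}}

```text
clock: 5.8
position: [0.5863, -0.0223, 0.0294]
eef_rot: [0.0, -0.086, 0.996, -0.0]
force: [-1.3, 0.8, -0.8]
grip_width: 0.819
finger_force: 0.5
```

```bash
python3 -c "
from h import *
goal(*b2w(.576,-.12),.03,99.87);print(w2b(*state()['position'][:2]))"
```

```text
at [ 0.5863 -0.0223  0.0294] ang 99.86 tilt -1.0 turn -0.01 shift mm [-2.1  2.4 -0.6] F [-1.3  0.8 -0.8] t 5.8
(np.float64(0.5738550075220213), np.float64(-0.12243291478367249))
```

Request:
{"name": "move_arm", "arguments": {
  "targets": [
    [[0.07,-0.001,0,0,0,0,0],[0.07,-0.001,0,0,0,0,0],[0.07,0,0,0,0,0,0]]
  ]
}}

```text
clock: 6.1
position: [0.5881, -0.022, 0.0293]
eef_rot: [-0.0, -0.086, 0.996, -0.0]
force: [-3.8, -0.9, 0.5]
grip_width: 0.819
finger_force: 1.7
```

Request:
{"name": "move_arm", "arguments": {
  "targets": [
    [[0.07,-0.001,0,0,0,0,0],[0.07,0,0,0,0,0,0]]
  ]
}}

```text
clock: 6.3
position: [0.5881, -0.0219, 0.0292]
eef_rot: [-0.001, -0.086, 0.996, 0.0]
force: [-9.9, -1.3, 6.1]
grip_width: 0.82
finger_force: 5.1
```

```bash
python3 -c "
from h import *
goal(*b2w(.576,-.12),.03,99.87);print(w2b(*state()['position'][:2]))"
```

```text
at [ 0.5881 -0.0219  0.0292] ang 99.85 tilt -1.0 turn -0.02 shift mm [-0.3  2.4 -0.8] F [-9.9 -1.3  6.1] t 6.3
(np.float64(0.5756750746447407), np.float64(-0.12243728429298158))
```

Request:
{"name": "move_arm", "arguments": {
  "targets": [
    [[0.07,-0.001,0,0,0,0,0],[0.07,0,0,0,0,0,0]]
  ]
}}

```text
clock: 6.5
position: [0.5882, -0.022, 0.0291]
eef_rot: [-0.002, -0.086, 0.996, 0.0]
force: [-17.0, -1.8, 12.0]
grip_width: 0.822
finger_force: 8.5
```

Request:
{"name": "move_arm", "arguments": {
  "targets": [
    [[0.07,0.01,0,0,0,0,0],[0.07,0.02,0,0,0,0,0],[0.07,0,0,-0.05,0,0,0],[0.07,0,0,-0.05,0,0,0],[0.04,0,0,-0.03,0,0,0]]
  ]
}}

```text
clock: 7.0
position: [0.5615, -0.0268, 0.163]
eef_rot: [0.002, -0.086, 0.996, -0.0]
force: [0.7, 0.2, -0.3]
grip_width: 0.667
finger_force: 0.0
```

Request:
{"name": "move_arm", "arguments": {
  "targets": [
    [[0.04,0,0,0,0,0,8],[0.04,0,0,0,0,0,8],[0.04,0,0,0,0,0,8],[0.04,0,0,0,0,0,8],[0.04,0,0,0,0,0,8]]
  ]
}}

```text
clock: 7.5
position: [0.5607, -0.0267, 0.1595]
eef_rot: [0.001, 0.263, 0.965, 0.0]
force: [-0.6, -0.3, -0.8]
grip_width: 0.465
finger_force: 0.0
```

Request:
{"name": "move_arm", "arguments": {
  "targets": [
    [[0.04,0,0,0,0,0,8],[0.04,0,0,0,0,0,8],[0.04,0,0,0,0,0,8],[0.04,0,0,0,0,0,8],[0.04,0,0,0,0,0,8]]
  ]
}}

```text
clock: 8.0
position: [0.5607, -0.0267, 0.1595]
eef_rot: [0.001, 0.577, 0.817, 0.0]
force: [0.5, -0.3, 0.2]
grip_width: 0.469
finger_force: 0.0
```

Request:
{"name": "move_arm", "arguments": {
  "targets": [
    [[0.04,0,0,0,0,0,8],[0.04,0,0,0,0,0,2],[0.04,0,0,0,0,0,0]]
  ]
}}

```text
clock: 8.3
position: [0.5606, -0.0265, 0.1594]
eef_rot: [0.0, 0.644, 0.765, 0.0]
force: [-0.1, 0.3, -0.6]
grip_width: 0.472
finger_force: 0.0
```

```bash
cat >> h.py <<'E'
def vise():
    f=grab_frame("scene");P=cloud(f);hsv=cv2.cvtColor(f["pixels"],cv2.COLOR_RGB2HSV).astype(int);h,s,v=[hsv[...,i] for i in range(3)]
    x,y,z=np.moveaxis(P,-1,0)
    with np.errstate(invalid="ignore"):
        u,w=w2b(x,y); m=(h>100)&(h<125)&(s>120)&(z>.02)&(z<.09)&(u<.685)&(u>.5)&(abs(w+.05)<.2)
    p=P[m];(cx,cy),sz,a=rect(p); print("vise",len(p),"uw",np.round(w2b(cx/1e3,cy/1e3),4),"size",sz,"rel ang",a-9.87,"u rng",np.percentile(u[m],[1,99]),"w rng",np.percentile(w[m],[1,99]))
    return f
E
python3 -c "
from h import *
goal(*b2w(.626,-.222),.03,9.87);vise()"
```

```text
at [ 0.5606 -0.0265  0.1594] ang 9.85 tilt -1.0 turn -0.02 shift mm [-99.8  78.2 129.4] F [-0.1  0.3 -0.6] t 8.3
vise 1182 uw [ 0.6333 -0.1251] size (89.6777114868164, 148.54000854492188) rel ang -0.5843802642822258 u rng [0.59128962 0.67623003] w rng [-0.1985864  -0.06208685]
```

Request:
{"name": "move_arm", "arguments": {
  "targets": [
    [[0.04,-0.04,0.02,0,0,0,0],[0.04,-0.04,0.03,0,0,0,0],[0.04,-0.026,0.028,0,0,0,0],[0.04,0,0,0,0,0,0]]
  ]
}}

```text
clock: 8.75
position: [0.6576, -0.1215, 0.1589]
eef_rot: [0.001, 0.644, 0.765, -0.001]
force: [-1.5, 0.8, -0.7]
grip_width: 0.468
finger_force: 0.0
```

Request:
{"name": "move_arm", "arguments": {
  "targets": [
    [[0.04,0,0,0.04,0,0,0],[0.04,0,0,0.04,0,0,0],[0.04,0,0,0.03,0,0,0],[0.04,0,0,0.019,0,0,0],[0.04,0,0,0,0,0,0]]
  ]
}}

```text
clock: 9.25
position: [0.6542, -0.1173, 0.0283]
eef_rot: [-0.001, 0.643, 0.766, -0.001]
force: [0.3, -0.8, -0.9]
grip_width: 0.469
finger_force: 0.0
```

```bash
python3 -c "
from h import *
goal(*b2w(.626,-.0773),.03,9.87)
f=grab_frame('scene')['pixels'];g=grab_frame('side')['pixels']
cv2.imwrite('pics/c2.png',cv2.resize(np.vstack([f[100:320,180:460],g[80:330,190:470]]),None,fx=1.27,fy=1.27)[...,::-1])"
```

```text
at [ 0.6542 -0.1173  0.0283] ang 9.91 tilt -1.0 turn 0.04 shift mm [150.4   1.6  -1.7] F [ 0.3 -0.8 -0.9] t 9.25
```

View pics/c2.png

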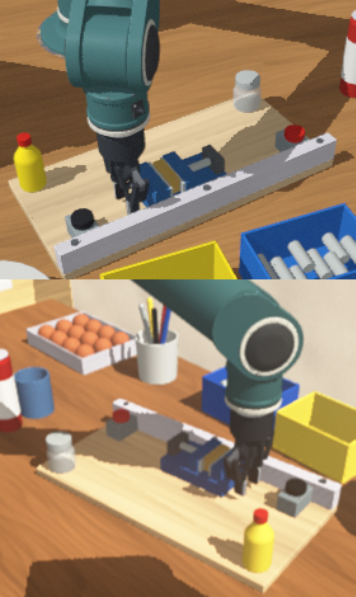

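The hand stands at the vise's near-black end, clear of the black stop: scene crop ≈ (130,190), side crop ≈ (245,465). The vise lies along the fence. Now I'll push it along.

Request:
{"name": "move_arm", "arguments": {
  "targets": [
    [[0.04,0.004,0,0,0,0,0],[0.04,0.005,0,0,0,0,0],[0.04,0.005,0,0,0,0,0],[0.04,0.005,0,0,0,0,0],[0.04,0.005,0,0,0,0,0]]
  ]
}}

```text
clock: 9.85
position: [0.6516, -0.0943, 0.0309]
eef_rot: [0.001, 0.644, 0.765, -0.0]
force: [1.2, -6.0, 3.1]
grip_width: 0.466
finger_force: 2.5
```

Request:
{"name": "move_arm", "arguments": {
  "targets": [
    [[0.04,0.005,0,0,0,0,0],[0.04,0.005,0,0,0,0,0],[0.04,0.005,0,0,0,0,0],[0.04,0.005,0,0,0,0,0],[0.04,0.005,0,0,0,0,0]]
  ]
}}

```text
clock: 10.35
position: [0.6473, -0.07, 0.0308]
eef_rot: [0.001, 0.644, 0.765, -0.0]
force: [0.5, -5.0, 4.6]
grip_width: 0.466
finger_force: 2.7
```

```bash
python3 -c "
from h import *
goal(*b2w(.626,-.0773),.03,9.87);vise()"
```

```text
at [ 0.6473 -0.07    0.0308] ang 9.82 tilt -1.0 turn -0.05 shift mm [102.6   0.2   0.8] F [ 0.5 -5.   4.6] t 10.35
vise 695 uw [ 0.635  -0.1061] size (85.91130065917969, 163.97705078125) rel ang 3.149134521484376 u rng [0.5919416  0.67681959] w rng [-0.16713521 -0.02962081]
```

Request:
{"name": "move_arm", "arguments": {
  "targets": [
    [[0.04,0.005,0,0,0,0,0],[0.04,0.005,0,0,0,0,0],[0.04,0.005,0,0,0,0,0],[0.04,0.005,0,0,0,0,0],[0.04,0.005,0,0,0,0,0]]
  ]
}}

```text
clock: 10.9
position: [0.6429, -0.0453, 0.0306]
eef_rot: [0.0, 0.644, 0.765, -0.0]
force: [0.9, -4.9, 4.6]
grip_width: 0.466
finger_force: 2.6
```

Request:
{"name": "move_arm", "arguments": {
  "targets": [
    [[0.04,0.005,0,0,0,0,0],[0.04,0.005,0,0,0,0,0],[0.04,0.005,0,0,0,0,0],[0.04,0.005,0,0,0,0,0],[0.04,0.005,0,0,0,0,0]]
  ]
}}

```text
clock: 11.4
position: [0.6387, -0.0207, 0.0306]
eef_rot: [0.001, 0.644, 0.765, -0.0]
force: [1.5, -4.7, 4.1]
grip_width: 0.467
finger_force: 2.6
```

Request:
{"name": "move_arm", "arguments": {
  "targets": [
    [[0.04,0.005,0,0,0,0,0],[0.04,0.005,0,0,0,0,0],[0.04,0.005,0,0,0,0,0],[0.04,0.005,0,0,0,0,0],[0.04,0.005,0,0,0,0,0]]
  ]
}}

```text
clock: 11.9
position: [0.6344, 0.004, 0.0306]
eef_rot: [0.0, 0.644, 0.765, -0.0]
force: [1.8, -5.3, 4.7]
grip_width: 0.467
finger_force: 2.7
```

```bash
python3 -c "
from h import *
goal(*b2w(.626,-.0773),.03,9.87);vise()"
```

```text
at [0.6344 0.004  0.0306] ang 9.82 tilt -1.0 turn -0.05 shift mm [27.5  0.3  0.6] F [ 1.8 -5.3  4.7] t 11.9
vise 634 uw [ 0.6354 -0.0293] size (86.5772476196289, 165.47439575195312) rel ang 8.233425979614259 u rng [0.59097497 0.67655317] w rng [-0.0932148   0.04737467]
```

Request:
{"name": "move_arm", "arguments": {
  "targets": [
    [[0.04,0.005,0,0,0,0,0],[0.04,0.005,0,0,0,0,0],[0.04,0.005,0,0,0,0,0],[0.04,0.004,0,0,0,0,0],[0.04,0.003,0,0,0,0,0]]
  ]
}}

```text
clock: 12.45
position: [0.6305, 0.0262, 0.0304]
eef_rot: [0.0, 0.644, 0.765, -0.0]
force: [1.1, -5.2, 3.5]
grip_width: 0.467
finger_force: 2.6
```

Request:
{"name": "move_arm", "arguments": {
  "targets": [
    [[0.04,0.0015,0,0,0,0,0],[0.04,0.001,0,0,0,0,0],[0.04,0.001,0,0,0,0,0]]
  ]
}}

```text
clock: 12.75
position: [0.6299, 0.0293, 0.0303]
eef_rot: [0.0, 0.644, 0.765, -0.0]
force: [0.2, -5.1, 3.8]
grip_width: 0.466
finger_force: 2.6
```

```bash
python3 -c "
from h import *
goal(*b2w(.626,-.0773),.03,9.87);vise()"
```

```text
at [0.6299 0.0293 0.0303] ang 9.84 tilt -1.0 turn -0.03 shift mm [1.8 0.4 0.3] F [ 0.2 -5.1  3.8] t 12.75
vise 617 uw [ 0.6342 -0.0059] size (88.53707122802734, 166.7093048095703) rel ang 5.274546508789063 u rng [0.59088434 0.6768313 ] w rng [-0.06822349  0.07188035]
```

Request:
{"name": "move_arm", "arguments": {
  "targets": [
    [[0.04,0.0015,0,0,0,0,0],[0.04,0.001,0,0,0,0,0],[0.04,0,0,0,0,0,0]]
  ]
}}

```text
clock: 13.1
position: [0.6294, 0.032, 0.0303]
eef_rot: [-0.0, 0.644, 0.765, -0.0]
force: [1.6, -4.2, 2.9]
grip_width: 0.47
finger_force: 2.0
```

Request:
{"name": "move_arm", "arguments": {
  "targets": [
    [[0.04,0.0015,0,0,0,0,0],[0.04,0.001,0,0,0,0,0],[0.04,0,0,0,0,0,0]]
  ]
}}

```text
clock: 13.4
position: [0.629, 0.0342, 0.0303]
eef_rot: [0.0, 0.644, 0.765, -0.0]
force: [0.9, -5.1, 2.4]
grip_width: 0.468
finger_force: 2.8
```

Request:
{"name": "move_arm", "arguments": {
  "targets": [
    [[0.04,0.001,0,0,0,0,0],[0.04,0,0,0,0,0,0]]
  ]
}}

```text
clock: 13.6
position: [0.629, 0.0343, 0.0303]
eef_rot: [0.001, 0.644, 0.765, -0.0]
force: [3.6, -8.8, 0.8]
grip_width: 0.47
finger_force: 5.1
```

```bash
python3 -c "
from h import *
goal(*b2w(.626,-.0773),.03,9.87);vise()"
```

```text
at [0.629  0.0343 0.0303] ang 9.81 tilt -1.0 turn -0.06 shift mm [-3.3  0.5  0.3] F [ 3.6 -8.8  0.8] t 13.6
vise 616 uw [0.6353 0.001 ] size (85.04894256591797, 164.2009735107422) rel ang 4.629218940734864 u rng [0.59071418 0.6762475 ] w rng [-0.06317625  0.0772552 ]
```

Motion has stalled and the force is rising, so the vise is on the stop. I'll press slightly more, then back off, clear the hand and check.

Request:
{"name": "move_arm", "arguments": {
  "targets": [
    [[0.04,0.001,0,0,0,0,0],[0.04,0,0,0,0,0,0]]
  ]
}}

```text
clock: 13.85
position: [0.6289, 0.0343, 0.0303]
eef_rot: [0.001, 0.644, 0.765, -0.001]
force: [4.4, -14.0, -0.1]
grip_width: 0.474
finger_force: 7.3
```

Request:
{"name": "move_arm", "arguments": {
  "targets": [
    [[0.04,-0.01,0,0,0,0,0],[0.04,-0.02,0,0,0,0,0],[0.04,0,0,-0.04,0,0,0],[0.04,0,0,-0.05,0,0,0],[0.04,0,0,-0.05,0,0,0]]
  ]
}}

```text
clock: 14.35
position: [0.6331, 0.0072, 0.1714]
eef_rot: [-0.001, 0.644, 0.765, -0.0]
force: [0.7, 0.5, 0.7]
grip_width: 0.468
finger_force: 0.0
```

Request:
{"name": "move_arm", "arguments": {
  "targets": [
    [[0.04,0,-0.05,0,0,0,0],[0.04,-0.02,-0.05,0,0,0,0],[0.04,-0.04,-0.05,0,0,0,0],[0.04,-0.04,0,-0.02,0,0,0],[0.04,0,0,0,0,0,0]]
  ]
}}

```text
clock: 14.85
position: [0.5157, -0.1091, 0.1926]
eef_rot: [0.001, 0.646, 0.764, 0.001]
force: [-0.1, 1.3, -0.2]
grip_width: 0.466
finger_force: 0.0
```

```bash
python3 -c "
from h import *
f=vise()['pixels'];g=grab_frame('side')['pixels'];print(state()['force'])
cv2.imwrite('pics/c3.png',np.hstack([cv2.resize(f[150:300,250:450],(400,300),interpolation=2),cv2.resize(g[150:300,210:410],(400,300),interpolation=2)])[...,::-1])"
```

```text
vise 1110 uw [0.6328 0.0095] size (89.01378631591797, 147.75680541992188) rel ang 0.5583962249755867 u rng [0.59129558 0.6756083 ] w rng [-0.0631313   0.07645206]
[ 0.56004195  0.83356713 -0.34986903]
```

View pics/c3.png

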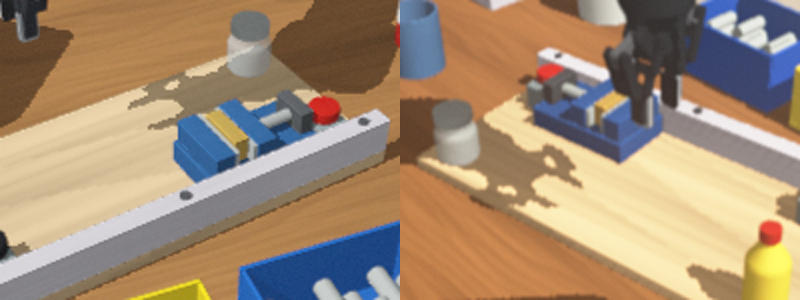

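The vise is against the fence and its end meets the red-knobbed stop: scene crop (240,135), stop at (320,110). Measured u=0.633, w=0.0095, about 0.5° askew, all close to target. The hand is clear.

```bash
python3 -c "
from h import *
print(order.job_done())"
```

```text
the job is handed in; nothing more can be done
None
```

I pushed the vise flat along the fence and up against the red-knobbed stop, moved the hand clear and handed the job in at about 15 s; the final camera check put it about 1 mm and 0.5° from target, but the hand-in returned no verdict.

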